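# Complete the pinwheel layer of lamp cases on the pallet slab

### The job

One pale grey lamp case already lies in its marked place on the plywood pallet slab. Complete the interlocking pinwheel layer: take the three other lamp cases from the table by their grip ribs and set each down gently, flat and squarely within one of the empty outlines, so that each case's end meets the side of the next with only a few millimetres between. Leave the case already there where it is, and do not disturb the carton and the glassware and bottles around.

Things in the scene. Friction and masses are not known exactly. Their poses are not given: they have to be found in the camera images.
- slab: fixed plywood slab 230 x 230 mm, at any yaw; flat top 24 mm above its origin (centre of underside, on the table). Thin dark outlines on top (look only) show a 184 x 184 mm pinwheel of four cases centred on it: each along one edge, square to the next, end against side, 4 mm gaps, a 44 mm square open in the middle. x, y along its edges, z up
- place0 (a point): centre (half-way up, 40 mm above the slab's top) of the case that is already in the layer: 37 mm to -x and 57 mm to -y of the slab's centre; the case lies along the slab's x. Axes as the slab's
- place1 (a point): where the centre (40 mm above the slab's top) of one missing case belongs: +57 mm x, -37 mm y from the slab's centre; the case lies along the slab's y. Axes as the slab's
- place2 (a point): where the centre (40 mm above the slab's top) of one missing case belongs: +37 mm x, +57 mm y from the slab's centre; the case lies along the slab's x. Axes as the slab's
- place3 (a point): where the centre (40 mm above the slab's top) of one missing case belongs: -57 mm x, +37 mm y from the slab's centre; the case lies along the slab's y. Axes as the slab's
- case0_centre (a point): the case already on the slab, loose, to be left where it is. A pale grey case: box 110 (its x) x 70 (its y) x 50 mm high, black latches, and on its lid a dark grey grip rib 64 mm long (x), 18 mm thick (y), 30 mm high (80 mm in all); 0.2 to 0.4 kg; looks the same turned half round. Point: its centre, 40 mm above its underside; z up
- case1_centre (a point): one of three like cases on the table left or right of the slab; any may go in any place. A pale grey case: box 110 (its x) x 70 (its y) x 50 mm high, black latches, and on its lid a dark grey grip rib 64 mm long (x), 18 mm thick (y), 30 mm high (80 mm in all); 0.2 to 0.4 kg; looks the same turned half round. Point: its centre, 40 mm above its underside; z up
- case2_centre (a point): one of three like cases on the table left or right of the slab; any may go in any place. A pale grey case: box 110 (its x) x 70 (its y) x 50 mm high, black latches, and on its lid a dark grey grip rib 64 mm long (x), 18 mm thick (y), 30 mm high (80 mm in all); 0.2 to 0.4 kg; looks the same turned half round. Point: its centre, 40 mm above its underside; z up
- case3_centre (a point): one of three like cases on the table left or right of the slab; any may go in any place. A pale grey case: box 110 (its x) x 70 (its y) x 50 mm high, black latches, and on its lid a dark grey grip rib 64 mm long (x), 18 mm thick (y), 30 mm high (80 mm in all); 0.2 to 0.4 kg; looks the same turned half round. Point: its centre, 40 mm above its underside; z up
- carton: plain brown cardboard carton, 100 x 75 x 60 mm, no grip rib; not part of the job. Origin: centre of its underside
- jar: amber jar with a lid, 60 mm across, 85 mm high, beyond the slab to the left; not part of the job. Origin: centre of its underside
- beaker: clear open beaker, 64 mm across, 85 mm high, beyond the slab to the right; not part of the job. Origin: centre of its underside
- dish: low white bowl, 70 mm across, 35 mm high, near the robot's base on its left; not part of the job. Origin: centre of its underside
- flask: small white plastic bottle, 50 mm across, 80 mm high, near the robot's base on its right; not part of the job. Origin: centre of its underside
Things that resemble listed ones, but are neither listed nor needed, are in the scene too. Leave any green or red look-alike of the part that bears case1_centre alone.

How it is judged:
At the end, for the whole second after the job is handed in: Each of the four places holds a lamp case, flat on the slab (height within 4 mm, tilt under 0.06 rad), its centre within 12 mm of the place's and its length within 0.09 rad of the place's direction; the first case is still in its own place, and all are at rest (((horizontal distance between case1_centre and place1 below 0.012 m and z of case1_centre in the frame of place1 between -0.004 and 0.004 m and angle between the x axis of case1_centre and the y axis of slab, either way round below 0.09 rad) or (horizontal distance between case2_centre and place1 below 0.012 m and z of case2_centre in the frame of place1 between -0.004 and 0.004 m and angle between the x axis of case2_centre and the y axis of slab, either way round below 0.09 rad) or (horizontal distance between case3_centre and place1 below 0.012 m and z of case3_centre in the frame of place1 between -0.004 and 0.004 m and angle between the x axis of case3_centre and the y axis of slab, either way round below 0.09 rad)) and ((horizontal distance between case1_centre and place2 below 0.012 m and z of case1_centre in the frame of place2 between -0.004 and 0.004 m and angle between the x axis of case1_centre and the x axis of slab, either way round below 0.09 rad) or (horizontal distance between case2_centre and place2 below 0.012 m and z of case2_centre in the frame of place2 between -0.004 and 0.004 m and angle between the x axis of case2_centre and the x axis of slab, either way round below 0.09 rad) or (horizontal distance between case3_centre and place2 below 0.012 m and z of case3_centre in the frame of place2 between -0.004 and 0.004 m and angle between the x axis of case3_centre and the x axis of slab, either way round below 0.09 rad)) and ((horizontal distance between case1_centre and place3 below 0.012 m and z of case1_centre in the frame of place3 between -0.004 and 0.004 m and angle between the x axis of case1_centre and the y axis of slab, either way round below 0.09 rad) or (horizontal distance between case2_centre and place3 below 0.012 m and z of case2_centre in the frame of place3 between -0.004 and 0.004 m and angle between the x axis of case2_centre and the y axis of slab, either way round below 0.09 rad) or (horizontal distance between case3_centre and place3 below 0.012 m and z of case3_centre in the frame of place3 between -0.004 and 0.004 m and angle between the x axis of case3_centre and the y axis of slab, either way round below 0.09 rad)) and horizontal distance between case0_centre and place0 below 0.012 m and z of case0_centre in the frame of place0 between -0.004 and 0.004 m and angle between the x axis of case0_centre and the x axis of slab, either way round below 0.09 rad and linear speed of each of case0, case1, case2, case3 below 0.02 m/s and angle between each of case0_centre, case1_centre, case2_centre, case3_centre's own z axis and vertical below 0.06 rad); the robot touches nothing.
It fails at once if the carton, jar, beaker, dish or flask pushed more than 20 mm or tipped (distance of any of carton, jar, beaker, dish, flask from where it was at the start of the episode above 0.02 m or angle between any of carton, jar, beaker, dish, flask's own z axis and vertical above 0.3 rad).
It fails at once if a case dropped (free fall faster than 0.5 m/s, from more than about 13 mm) ((contact force between case1 and anything else below 0.05 N and linear speed of case1 above 0.5 m/s) or (contact force between case2 and anything else below 0.05 N and linear speed of case2 above 0.5 m/s) or (contact force between case3 and anything else below 0.05 N and linear speed of case3 above 0.5 m/s)).
It fails at once if the case already on the slab moved more than 10 mm (distance of case0_centre from where it was at the start of the episode above 0.01 m).
It also fails if it takes over 70 s, if anything falls off the work surface, if the arm or the gripper's body presses on something with over 40 N, if the wrist force passes 120 N, or if a joint passes its speed limit or range.

### The arm

A 7-joint arm with a two-finger parallel gripper is mounted at the origin on the work surface. World frame = base frame: x ahead of the robot, y to its left, z up, the work surface at z = 0. Lengths are in m, angles in rad, forces in N, time in s.
With the tool pointing down it reaches from about 0.425 to 0.875 m from the base axis. Payload 4.7 kg.
Tool frame: the origin (TCP) lies at the very end of the fingers, on their centre line; the grasp point (between the pads) lies 19 mm behind it; z points along the fingers, y is the line along which they close (so a half turn about z gives the same grasp; the last joint's range is limited). The gripper opens to 87 mm and grips with 3 to 60 N. Pads are 19 mm wide; open, the fingers measure 117 mm over their backs; the gripper's body (75 mm by 190 mm) begins 51 mm behind the grasp point.
Start: joints at [1.195, 0.321, -0.07, 1.45, 0.023, 1.371, -0.057], TCP at [0.247, -0.601, 0.223] pointing down, gripper open.
Joint ranges: [-2.86, 2.86], [-0.3, 2.09], [-1.38, 1.24], [0.06, 2.45], [-1.56, 4.7], [0.09, 2.05], [-2.69, 2.69]. Speed limits (rad/s): [2.57, 2.57, 3.14, 3.14, 3.14, 3.14, 3.14].

### API

Orientations are given as a rotation vector (axis times angle).
In Python, from bench import ctrl gives the robot as it stands.
- The arm moves only by the shell command python3 -m jog 'ROWS' [FORCE]. ROWS is JSON, a list that holds one entry, the list of rows, each a list of 7 numbers: the shift along the tool's x, y, z in mm, then the turn, a rotation vector about the tool's x, y, z in degrees, then the finger opening in mm, from 0 to 87. A call has 1 to 10 rows; each row is the pose to reach, as a shift and turn from the pose commanded when the call began, along the tool's axes at that moment; what a row does not reach only later rows make up. A row lasts 1/10 s, in which the tool goes at most 50 mm and 8.59 degrees, less where a joint would pass 70% of its speed; a pose out of reach is approached as far as the arm can. A call with a gripper value outside its range is refused whole. The fingers move at their own pace and stop on an object; FORCE is the grip in N (left out, the last holds). Time passes only in rows, so rows that repeat a pose let the fingers close. It gives the time, the measured TCP pose, the force, the opening and the grip force at its end, in the units of the state.
- ctrl.get_state(): the state, without advancing time (a new reading comes with each control period).
- ctrl.get_image(name): name is "side" or "top"; returns a dict with "image" (480x640x3 uint8, red, green, blue), "depth" (480x640 float32, m along the optical axis (not along the pixel's ray), 0 where there is no reading), "fov_y" (degrees; the focal length in pixels is half the picture's height over the tangent of half this angle, whatever the lens; pixels are square), "cx", "cy" (the principal point, pixels), "k1" (the pictures are not rectified: a ray, as slopes to the right and down, at radius r is drawn at 1 + k1 r^2 times it, then the intrinsics apply), "rvec" (rotation vector, rad) and "tvec" (3), from world to camera coordinates, as OpenCV has them. Camera axes: x right, y down, z forward; pixel columns grow to the right and rows downward; lengths in m; the calibration is good to about 2 mm. A picture is of the moment at which its call begins.
- ctrl.close_job(): hands the job in; it is judged then, once.
The state is a dict: "time": time; "joint_positions": joint angles; "qd": joint speeds; "joint_torque": joint torques, N m; "position": TCP position; "tool_rot": TCP orientation; "ft_force": force on the tool from outside, world axes, zero at the start; "torque": the same for the moment, N m; "grip_width": opening from 0.0 (shut) to 1.0 (fully open); "grip_force": force on a finger pad.
Only numpy, scipy, OpenCV 4.12 (cv2) and the standard library are available. Lean on these libraries where they do the work, as an engineer would, in place of code of your own. Each camera call takes 0.05 s, during which the arm holds its last target. There are 200 camera calls.

## Working session

There is one attempt and no reset: what is moved stays moved. The work goes in short steps, Python scripts to look and compute and a shell command to move; the robot and the scene stay as the last step left them, time stands still between calls to the robot, and variables do not carry over. Pictures are saved under pics/ and viewed, at most 10 in all, crops included, and the job is handed in when it is done.

```bash
ls; mkdir -p pics; python3 - <<'E'
from bench import ctrl
import cv2,numpy as np
for n in("top","side"):
    d=ctrl.get_image(n); cv2.imwrite(f"pics/{n}0.png",d["image"][:,:,::-1])
    R=cv2.Rodrigues(np.array(d["rvec"]))[0]
    print(n,d["fov_y"],d["cx"],d["cy"],d["k1"],-R.T@np.array(d["tvec"]),R[2])
s=ctrl.get_state();print(s["position"],s["tool_rot"],s["time"])
E
```

```text
pics
top 54.84288921729473 320.5356782166712 242.81245200749913 -0.008703499752094656 [0.24490917 0.17816295 1.23567063] [ 0.22314262  0.02849308 -0.97436929]
side 45.43584372227617 320.9524285316475 235.11782456495305 -0.1434583674094243 [-0.02623696 -1.13219819  1.13490905] [ 0.30278426  0.74732373 -0.59146338]
[ 0.24676938 -0.60079685  0.22157741] [-3.08047861e+00 -6.08170180e-01  6.68031868e-04] 0.1
```

View pics/top0.png

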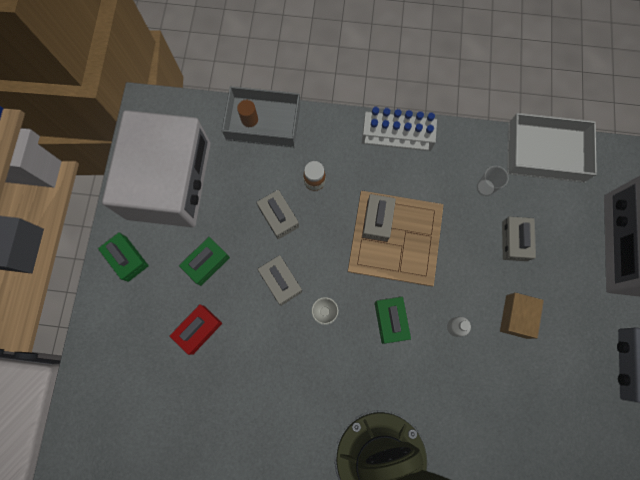

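View pics/side0.png

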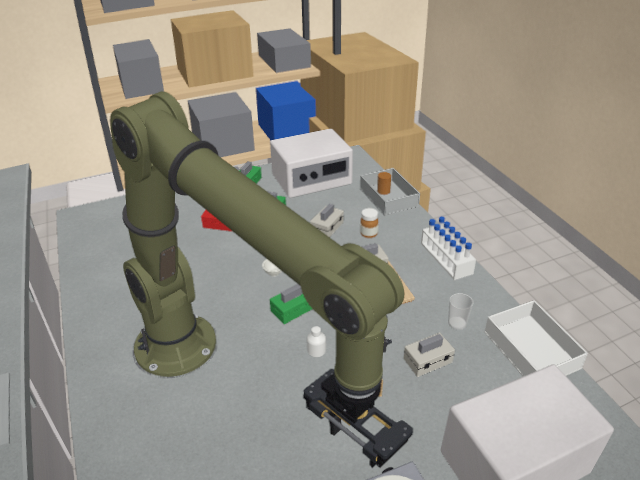

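The top view shows the slab at (396,238) with its resident case at (379,218). The loose cases are at (278,213), (280,279) and (519,238), with green and red look-alikes nearby. The side view shows the gripper at the right front, clear of everything.

```bash
cat > h.py <<'E'
import cv2,numpy as np
from bench import ctrl
def cam(n):
    d=ctrl.get_image(n); h,w=d["image"].shape[:2]
    f=h/2/np.tan(np.radians(d["fov_y"]/2)); K=np.array([[f,0,d["cx"]],[0,f,d["cy"]],[0,0,1.]])
    d["K"]=K; d["D"]=np.array([d["k1"],0,0,0.]); d["R"]=cv2.Rodrigues(np.array(d["rvec"],float))[0]
    d["t"]=np.array(d["tvec"],float); d["C"]=-d["R"].T@d["t"]; return d
def rays(d,px):
    u=cv2.undistortPoints(np.array(px,float).reshape(-1,1,2),d["K"],d["D"]).reshape(-1,2)
    return np.c_[u,np.ones(len(u))]
def onplane(d,px,z):
    r=rays(d,px)@d["R"]; return d["C"]+r*((z-d["C"][2])/r[:,2])[:,None]
def cloud(d):
    h,w=d["depth"].shape; g=np.mgrid[0:h,0:w]; px=np.c_[g[1].ravel(),g[0].ravel()]
    return ((rays(d,px)*d["depth"].reshape(-1,1))@d["R"]+d["C"]).reshape(h,w,3)-0+0 if False else (((rays(d,px)*d["depth"].reshape(-1,1))-d["t"])@d["R"]).reshape(h,w,3)
def rect(p): # centre, long side, short side, yaw of long side (deg)
    (c,(a,b),t)=cv2.minAreaRect((p[:,:2]*1000).astype(np.float32))
    if a<b:a,b,t=b,a,t+90
    return np.round([c[0],c[1],a,b,(t+90)%180-90],1)
E
cat > look.py <<'E'
from h import *
d=cam("top"); P=cloud(d); hsv=cv2.cvtColor(d["image"],cv2.COLOR_RGB2HSV)
X=P[...,0];Y=P[...,1];Z=P[...,2]
area=(X>.25)&(X<.95)&(abs(Y)<.45)&(d["depth"]>0)
print("table z",np.median(Z[area&(Z<.015)]))
def blobs(m,z,amin,tag,op=0):
    m=m.astype(np.uint8)
    n,l,s,c=cv2.connectedComponentsWithStats(m,connectivity=4)
    for i in range(1,n):
        if s[i,4]<amin: continue
        ct=max(cv2.findContours((l==i).astype(np.uint8),cv2.RETR_EXTERNAL,cv2.CHAIN_APPROX_NONE)[0],key=len)[:,0]
        ys,xs=np.where(l==i); col=np.median(hsv[ys,xs],0)
        print(tag,np.round(c[i]),"area",s[i,4],"rect",rect(onplane(d,ct,z)),"medz %.4f"%np.median(Z[l==i]),"hsv",col)
blobs(area&(Z>.068)&(Z<.1),.08,20,"rib80"); blobs(area&(Z>.04)&(Z<.06),.05,100,"lid50")
blobs(area&(Z>.1)&(Z<.13),.104,20,"rib104"); blobs(area&(Z>.066)&(Z<.085),.074,100,"lid74")
wood=area&(hsv[...,0]>8)&(hsv[...,0]<22)&(hsv[...,1]>60)&(Z>.014)&(Z<.034)
wood=cv2.morphologyEx(wood.astype(np.uint8),cv2.MORPH_CLOSE,np.ones((7,7)))
blobs(wood,.024,1000,"slab")
E
python3 look.py
```

```text
table z 0.0006528020941902368
rib80 [252. 108.] area 48 rect [864.4 442.   39.4  12.9   1.3] medz 0.0749 hsv [ 12.  150.5  88. ]
rib80 [374. 115.] area 30 rect [886.6 107.2  18.1  13.7   5.2] medz 0.0866 hsv [109.  37.  77.]
rib80 [385. 116.] area 33 rect [885.   77.3  21.   17.3  -7.8] medz 0.0844 hsv [110.  40.  85.]
rib80 [396. 117.] area 31 rect [884.9  48.8  19.2  15.6 -12.2] medz 0.0854 hsv [110.  15.  86.]
rib80 [406. 118.] area 32 rect [887.8  19.4  24.   13.7   4.3] medz 0.0808 hsv [107.  11.  85.]
rib80 [417. 119.] area 37 rect [885.7 -11.6  26.3  15.8  -8.7] medz 0.0840 hsv [109.  13.  85.]
rib80 [428. 121.] area 35 rect [883.4 -40.1  22.8  18.3 -22.8] medz 0.0833 hsv [110.  10.  90.]
rib80 [373. 127.] area 29 rect [846.1 107.6  16.5  14.8 -83.3] medz 0.0829 hsv [105.   8.  88.]
rib80 [384. 128.] area 31 rect [846.7  77.7  16.3  15.  -85. ] medz 0.0833 hsv [102.  15.  84.]
rib80 [395. 129.] area 29 rect [847.2  49.   15.7  15.4  72.8] medz 0.0808 hsv [98. 12. 83.]
rib80 [405. 131.] area 35 rect [847.5  19.2  22.7  15.4 -12.6] medz 0.0821 hsv [105.  10.  87.]
rib80 [417. 13
[... 3309 characters left out ...]
20.   7.  74.]
lid74 [500. 172.] area 103 rect [ 756.7 -240.3   61.4   34.7   51.2] medz 0.0766 hsv [75.  5. 77.]
lid74 [379. 216.] area 899 rect [601.7  68.8 111.8  70.4  -3.4] medz 0.0743 hsv [ 24.  22. 115.]
lid74 [276. 209.] area 169 rect [588.1 339.   67.6  18.9  37.4] medz 0.0806 hsv [113.  14.  75.]
lid74 [526. 234.] area 221 rect [ 596.  -312.5   66.2   23.3    1.1] medz 0.0790 hsv [110.  13.  72.]
lid74 [278. 277.] area 183 rect [409.5 308.3  66.4  17.8  39.9] medz 0.0804 hsv [113.  14.  75.]
lid74 [395. 318.] area 202 rect [340.9   6.9  63.8  19.8  15.6] medz 0.0800 hsv [120.  13.  75.]
slab [400. 242.] area 5849 rect [562.1  13.5 230.2 229.4  -3.3] medz 0.0244 hsv [ 16.  97. 130.]
```

The slab is at (562.1, 13.5) with yaw 176.7° (case0 confirms the orientation). I'll fill place2 first: it has no case0 neighbour, so it also serves as a calibration check.

```bash
cat > plan.py <<'E'
# plan.py x y z yaw(deg, rib dir) [mm]: shift/turn in tool axes from the measured pose
import sys
from h import *
from scipy.spatial.transform import Rotation as Ro
s=ctrl.get_state(); p=np.array(s["position"])*1000; R=Ro.from_rotvec(s["tool_rot"])
yaw=np.degrees(np.arctan2(*R.as_matrix()[[1,0],0]))
print("t %.2f"%s["time"],"pos",p.round(1),"yaw %.1f"%yaw,"F",np.round(s["ft_force"],1),"grip",round(s["grip_width"]*87,1),round(s["grip_force"],1),"q7 %.2f"%s["joint_positions"][6])
for i in range(1,len(sys.argv)-3,4):
    x,y,z,t=map(float,sys.argv[i:i+4]); t=yaw+(t-yaw+90)%180-90
    T=Ro.from_euler("ZX",[t,180],degrees=True)
    print("shift",R.inv().apply(np.array([x,y,z])-p).round(1),"turn",np.degrees((R.inv()*T).as_rotvec()).round(2))
E
python3 plan.py 594 -310.5 200 1.3 594 -310.5 54 1.3
python3 - <<'E'
from h import *
d=cam("top");P=cloud(d)
for a,b,c,e in((600,640,330,410),(600,640,180,290)):
    q=P[a*0+c:e,a:b].reshape(-1,3); q=q[(q[:,2]>.03)]; print(np.percentile(q,[1,99],axis=0).round(3))
d=cam("side");P=cloud(d)
q=P[440:480,360:440].reshape(-1,3);print(np.percentile(q,[2,50,98],axis=0).round(3))
q=P[370:479,440:620].reshape(-1,3);q=q[q[:,2]>.03];print(np.percentile(q,[2,50,98],axis=0).round(3))
E
```

```text
t 0.15 pos [ 246.8 -600.9  221.7] yaw 22.3 F [-0.4 -0.5 -0.1] grip 86.9 0.0 q7 -0.06
shift [ 431.5 -136.6   21.9] turn [-8.000e-02  2.000e-02  2.103e+01]
shift [ 431.5 -136.4  167.9] turn [-8.000e-02  2.000e-02  2.103e+01]
[[ 0.212 -0.599  0.03 ]
 [ 0.382 -0.571  0.074]]
[[ 0.48  -0.564  0.031]
 [ 0.751 -0.541  0.15 ]]
[[ 0.236 -0.698 -0.004]
 [ 0.364 -0.588  0.002]
 [ 0.48  -0.508  0.335]]
[[ 0.48  -0.761  0.049]
 [ 0.597 -0.675  0.169]
 [ 0.75  -0.569  0.174]]
```

```bash
python3 -m jog '[[[45,-14,0,0,0,3,60],[90,-28,0,0,0,6,60],[140,-44,0,0,0,9,60],[190,-60,0,0,0,12,60],[240,-76,0,0,0,15,60],[290,-92,0,0,0,18,60],[340,-108,0,0,0,21,60],[385,-122,0,0,0,21,60],[415,-132,0,0,0,21,60],[431.5,-136.6,22,0,0,21,60]]]' 40; python3 -m jog '[[[0,0,25,0,0,0,60],[0,0,30,0,0,0,60]]]'; python3 plan.py 594 -310.5 54 1.3; python3 look.py | grep -E "\[5[12].\. *23"
```

```text
time: 1.25
position: [0.6, -0.3057, 0.2036]
tool_rot: [-3.141, -0.048, -0.012]
ft_force: [0.0, 0.9, 0.8]
grip_width: 0.69
grip_force: 0.0
time: 1.45
position: [0.5928, -0.3093, 0.1668]
tool_rot: [-3.139, -0.039, 0.009]
ft_force: [-0.4, 0.1, -1.7]
grip_width: 0.689
grip_force: 0.0
t 1.45 pos [ 592.8 -309.3  166.8] yaw 1.4 F [-0.4  0.1 -1.7] grip 59.9 0.0 q7 -1.17
shift [  1.8   1.6 112.8] turn [-0.16  0.31  0.14]
rib80 [526. 237.] area 156 rect [ 587.  -310.1   50.8   23.2    1.1] medz 0.0788 hsv [113.  14.  72.]
lid74 [526. 238.] area 164 rect [ 587.8 -312.6   53.    23.3    0.9] medz 0.0786 hsv [113.  14.  72.]
```

```bash
python3 -m jog '[[[3,3.5,30,0,0,0,60],[3,3.5,60,0,0,0,60],[3,3.5,85,0,0,0,60],[3,3.5,100,0,0,0,60],[3,3.5,109,0,0,0,60],[3,3.5,111,0,0,0,60],[3,3.5,111,0,0,0,60]]]'; python3 plan.py 595 -312.6 54 1.3
```

```text
time: 2.2
position: [0.5979, -0.3148, 0.0607]
tool_rot: [3.141, 0.036, 0.002]
ft_force: [0.5, -0.0, -0.2]
grip_width: 0.69
grip_force: 0.0
t 2.20 pos [ 597.9 -314.8   60.7] yaw 1.3 F [ 0.5 -0.  -0.2] grip 60.1 0.0 q7 -1.19
shift [-2.9 -2.3  6.7] turn [ 0.05 -0.08  0.02]
```

```bash
python3 -m jog '[[[-2.5,-2.2,4,0,0,0,60],[-2.5,-2.2,6,0,0,0,60],[-2.5,-2.2,6,0,0,0,60]]]'; python3 plan.py 595 -312.6 54 1.3; python3 -m jog '[[[0,0,0,0,0,0,10],[0,0,0,0,0,0,10],[0,0,0,0,0,0,10],[0,0,0,0,0,0,10],[0,0,0,0,0,0,10],[0,0,0,0,0,0,10],[0,0,0,0,0,0,10]]]' 40;
```

```text
time: 2.5
position: [0.5947, -0.3121, 0.0537]
tool_rot: [3.141, 0.037, 0.0]
ft_force: [0.1, 0.4, 0.1]
grip_width: 0.692
grip_force: 0.0
t 2.50 pos [ 594.7 -312.1   53.7] yaw 1.3 F [0.1 0.4 0.1] grip 60.2 0.0 q7 -1.19
shift [ 0.3  0.5 -0.3] turn [ 0.01 -0.    0.04]
time: 3.2
position: [0.5946, -0.3135, 0.0538]
tool_rot: [3.14, 0.035, 0.0]
ft_force: [0.3, -1.9, -0.2]
grip_width: 0.206
grip_force: 39.8
```

```bash
python3 -m jog '[[[0,0,-5,0,0,0,10],[0,0,-20,0,0,0,10],[0,0,-45,0,0,0,10],[0,0,-75,0,0,0,10],[0,0,-100,0,0,0,10],[0,0,-115,0,0,0,10],[-4,-15,-120,0,0,0,10],[-11,-45,-120,0,0,1,10],[-20,-80,-120,0,0,2,10],[-28,-115,-120,0,0,3,10]]]'; python3 plan.py 521.9 -41.3 173 -3.3
```

```text
time: 4.2
position: [0.5622, -0.195, 0.172]
tool_rot: [-3.139, 0.046, 0.005]
ft_force: [0.8, 0.6, -3.4]
grip_width: 0.203
grip_force: 39.8
t 4.20 pos [ 562.2 -195.   172. ] yaw -1.7 F [ 0.8  0.6 -3.4] grip 17.7 39.8 q7 -1.37
shift [ -44.8 -152.4   -0.6] turn [-0.1   0.18  1.61]
```

```bash
python3 -m jog '[[[-9,-35,0,0,0,1,10],[-18,-70,0,0,0,1.6,10],[-26,-105,0,0,0,1.6,10],[-34,-135,0,0,0,1.6,10],[-38,-152,0,0,0,1.6,10],[-39,-158,0,0,0,1.6,10],[-39,-158,0,0,0,1.6,10],[-39,-158,0,0,0,1.6,10]]]'; python3 plan.py 521.9 -41.3 79 -3.3
```

```text
time: 5.0
position: [0.5298, -0.0408, 0.1733]
tool_rot: [3.139, -0.093, -0.0]
ft_force: [0.1, -0.4, -3.4]
grip_width: 0.199
grip_force: 39.8
t 5.00 pos [529.8 -40.8 173.3] yaw -3.4 F [ 0.1 -0.4 -3.4] grip 17.3 39.8 q7 -1.65
shift [-7.8  0.9 94.3] turn [ 0.06  0.01 -0.09]
```

```bash
python3 -m jog '[[[-4,0.5,15,0,0,0,10],[-7.8,0.9,45,0,0,0,10],[-7.8,0.9,70,0,0,0,10],[-7.8,0.9,82,0,0,0,10],[-7.8,0.9,87,0,0,0,10],[-7.8,0.9,90,0,0,0,10],[-7.8,0.9,90,0,0,0,10]]]'; python3 plan.py 521.9 -41.3 77.8 -3.3
```

```text
time: 5.7
position: [0.5226, -0.0396, 0.0842]
tool_rot: [3.14, -0.09, 0.002]
ft_force: [-0.3, 1.2, -3.8]
grip_width: 0.205
grip_force: 39.8
t 5.70 pos [522.6 -39.6  84.2] yaw -3.3 F [-0.3  1.2 -3.8] grip 17.9 39.8 q7 -1.67
shift [-0.6  1.7  6.4] turn [ 0.01 -0.07  0.01]
```

```bash
python3 -m jog '[[[-0.5,1.2,2,0,0,0,10],[-0.5,1.2,4,0,0,0,10],[-0.5,1.2,5,0,0,0,10],[-0.5,1.2,6,0,0,0,10],[-0.5,1.2,6.5,0,0,0,10],[-0.5,1.2,6.5,0,0,0,10]]]'; python3 plan.py 521.9 -41.3 77.8 -3.3
```

```text
time: 6.3
position: [0.5214, -0.0406, 0.0777]
tool_rot: [3.14, -0.09, 0.0]
ft_force: [-1.7, -0.5, 3.0]
grip_width: 0.204
grip_force: 39.8
t 6.30 pos [521.4 -40.6  77.7] yaw -3.3 F [-1.7 -0.5  3. ] grip 17.8 39.8 q7 -1.67
shift [ 0.5  0.7 -0.1] turn [ 0.02 -0.02  0.03]
```

```bash
python3 -m jog '[[[0,0,0,0,0,0,50],[0,0,0,0,0,0,50],[0,0,0,0,0,0,50],[0,0,0,0,0,0,50],[0,0,-15,0,0,0,50],[0,0,-45,0,0,0,50],[0,0,-85,0,0,0,50],[0,0,-110,0,0,0,50],[4,-30,-120,0,0,0,50],[8,-75,-120,0,0,-5,50]]]'; python3 plan.py 587.3 338.7 110 37.7
```

```text
time: 7.3
position: [0.5356, 0.0314, 0.2008]
tool_rot: [3.139, 0.039, 0.009]
ft_force: [1.0, 0.3, -0.5]
grip_width: 0.569
grip_force: 0.0
t 7.30 pos [535.6  31.4 200.8] yaw 1.4 F [ 1.   0.3 -0.5] grip 49.5 0.0 q7 -1.70
shift [  58.8 -306.1   90.5] turn [  0.22  -0.29 -36.26]
```

```bash
python3 -m jog '[[[8,-40,0,0,0,-7,60],[16,-85,0,0,0,-14,60],[25,-130,0,0,0,-21,60],[34,-175,0,0,0,-28,60],[43,-220,5,0,0,-36,60],[50,-260,25,0,0,-36,60],[56,-288,50,0,0,-36,60],[58.5,-303,70,0,0,-36,60],[58.5,-303,80,0,0,-36,60],[58.5,-303,80,0,0,-36,60]]]'; python3 plan.py 587.3 338.7 54 37.7; python3 look.py | grep -E "104|lid74|slab|lid50 .27"|grep -v -E "hsv .11[0-9]"
```

```text
time: 8.3
position: [0.5822, 0.3374, 0.1159]
tool_rot: [2.972, 1.016, -0.004]
ft_force: [-0.5, -1.2, -0.1]
grip_width: 0.69
grip_force: 0.0
t 8.30 pos [582.2 337.4 115.9] yaw 37.7 F [-0.5 -1.2 -0.1] grip 60.0 0.0 q7 -1.69
shift [ 5.   2.1 61.9] turn [0.01 0.18 0.04]
lid50 [278.  93.] area 182 rect [937.5 385.8 129.6  22.2  86.2] medz 0.0524 hsv [75.  5. 57.]
lid50 [277. 223.] area 340 rect [563.2 332.9  69.9  51.5  40.5] medz 0.0504 hsv [ 25.  21. 130.]
lid50 [279. 279.] area 956 rect [409.2 308.2 110.4  70.9  39.5] medz 0.0509 hsv [ 25.  20. 132.]
rib104 [420. 247.] area 181 rect [521.  -37.7  64.2  18.8  -2.3] medz 0.1044 hsv [120.   9.  84.]
lid74 [500. 172.] area 114 rect [ 758.2 -239.3   62.2   33.7   58.1] medz 0.0768 hsv [75.  6. 91.]
lid74 [380. 214.] area 806 rect [602.2  69.1 110.9  70.7  -3.1] medz 0.0744 hsv [ 25.  22. 130.]
lid74 [418. 248.] area 798 rect [520.8 -37.3 110.6  70.9  -2.5] medz 0.0742 hsv [ 25.  22. 130.]
slab [411. 224.] area 2467 rect [562.4  13.6 230.  229.   86.5] medz 0.0244 hsv [ 16.  95. 146.]
```

```bash
python3 -m jog '[[[4,2.5,20,0,0,0,60],[4,2.5,40,0,0,0,60],[4,2.5,52,0,0,0,60],[4,2.5,56,0,0,0,60],[4,2.5,56,0,0,0,60]]]'; python3 plan.py 587.5 337 54 37.7
```

```text
time: 8.85
position: [0.5876, 0.3384, 0.0607]
tool_rot: [2.973, 1.015, -0.001]
ft_force: [-0.2, 0.1, 0.2]
grip_width: 0.691
grip_force: 0.0
t 8.85 pos [587.6 338.4  60.7] yaw 37.7 F [-0.2  0.1  0.2] grip 60.1 0.0 q7 -1.71
shift [-0.9  1.1  6.7] turn [ 0.01  0.04 -0.  ]
```

```bash
python3 -m jog '[[[-1,1,4,0,0,0,60],[-1,1,6.5,0,0,0,60],[-1,1,6.5,0,0,0,60]]]'; python3 plan.py 587.5 337 54 37.7; python3 -m jog '[[[-1,1,6.5,0,0,0,60],[0,0,0,0,0,0,10]]]' >/dev/null; python3 plan.py
```

```text
time: 9.15
position: [0.5874, 0.3375, 0.0546]
tool_rot: [2.973, 1.016, 0.0]
ft_force: [0.0, 0.3, -0.8]
grip_width: 0.693
grip_force: 0.0
t 9.15 pos [587.4 337.5  54.6] yaw 37.7 F [ 0.   0.3 -0.8] grip 60.3 0.0 q7 -1.71
shift [-0.3  0.5  0.6] turn [ 0.01 -0.01  0.03]
t 9.35 pos [587.5 337.7  54.9] yaw 37.7 F [-0.3  0.  -0.2] grip 56.8 0.0 q7 -1.71
```

```bash
python3 -m jog '[[[0,0,0.5,0,0,0,10],[0,0,0.5,0,0,0,10],[0,0,0.5,0,0,0,10],[0,0,0.5,0,0,0,10],[0,0,0.5,0,0,0,10],[0,0,0.5,0,0,0,10],[0,0,0.5,0,0,0,10]]]' 40; python3 plan.py
```

```text
time: 10.05
position: [0.5872, 0.3372, 0.0535]
tool_rot: [2.973, 1.015, -0.001]
ft_force: [0.4, 0.7, -2.1]
grip_width: 0.205
grip_force: 39.9
t 10.05 pos [587.2 337.2  53.5] yaw 37.7 F [ 0.4  0.7 -2.1] grip 17.8 39.9 q7 -1.71
```

```bash
python3 -m jog '[[[0,0,-5,0,0,0,10],[0,0,-20,0,0,0,10],[0,0,-50,0,0,0,10],[0,0,-85,0,0,0,10],[0,0,-115,0,0,0,10],[-10,8,-130,0,0,0,10],[-30,23,-135,0,0,-4,10],[-55,41,-135,0,0,-10,10],[-85,63,-135,0,0,-17,10],[-115,86,-135,0,0,-24,10]]]'; python3 plan.py 507.5 54.8 188 87
```

```text
time: 11.05
position: [0.5477, 0.1973, 0.1887]
tool_rot: [2.692, 1.619, -0.002]
ft_force: [0.4, -0.2, -2.8]
grip_width: 0.204
grip_force: 39.9
t 11.05 pos [547.7 197.3 188.7] yaw 62.0 F [ 0.4 -0.2 -2.8] grip 17.8 39.9 q7 -1.02
shift [-144.7   31.3    0.8] turn [ -0.04   0.08 -24.95]
```

```bash
python3 -m jog '[[[-30,6,0,0,0,-6,10],[-65,14,0,0,0,-12,10],[-95,20,0,0,0,-18,10],[-120,25,0,0,0,-22,10],[-134,28,0,0,0,-25,10],[-138,29,0,0,0,-25,10],[-138,29,0,0,0,-25,10],[-138,29,0,0,0,-25,10]]]'; python3 plan.py 507.5 54.8 85 87
```

```text
time: 11.85
position: [0.5091, 0.065, 0.1891]
tool_rot: [-2.283, -2.157, -0.001]
ft_force: [-0.4, 0.6, -2.9]
grip_width: 0.199
grip_force: 39.9
t 11.85 pos [509.1  65.  189.1] yaw 86.8 F [-0.4  0.6 -2.9] grip 17.3 39.9 q7 -0.28
shift [-10.4  -1.1 104.1] turn [ 0.01 -0.03 -0.25]
```

```bash
python3 -m jog '[[[-5,-0.5,8,0,0,0,10],[-9.5,-1.1,25,0,0,-0.2,10],[-10.2,-1.1,42,0,0,-0.2,10],[-10.2,-1.1,50,0,0,-0.2,10],[-10.2,-1.1,50,0,0,-0.2,10],[-10.2,-1.1,50,0,0,-0.2,10]]]'; python3 plan.py 507.5 54.8 77.5 87
```

```text
time: 12.45
position: [0.5078, 0.0544, 0.1393]
tool_rot: [-2.279, -2.162, -0.001]
ft_force: [-0.3, -0.1, -1.7]
grip_width: 0.206
grip_force: 39.9
t 12.45 pos [507.8  54.4 139.3] yaw 87.0 F [-0.3 -0.1 -1.7] grip 18.0 39.9 q7 -0.29
shift [ 0.3 -0.3 61.8] turn [ 0.01 -0.02 -0.02]
```

```bash
python3 - <<'E'
from h import *
for n,(a,b,c,e) in {"top":(170,310,300,500),"side":(180,340,280,480)}.items():
    d=cam(n); im=cv2.resize(d["image"][a:b,c:e],None,fx=4,fy=3.7,interpolation=2); cv2.imwrite(f"pics/{n}1.png",im[:590,:800,::-1])
E
```

```text
(no output)
```

View pics/side1.png

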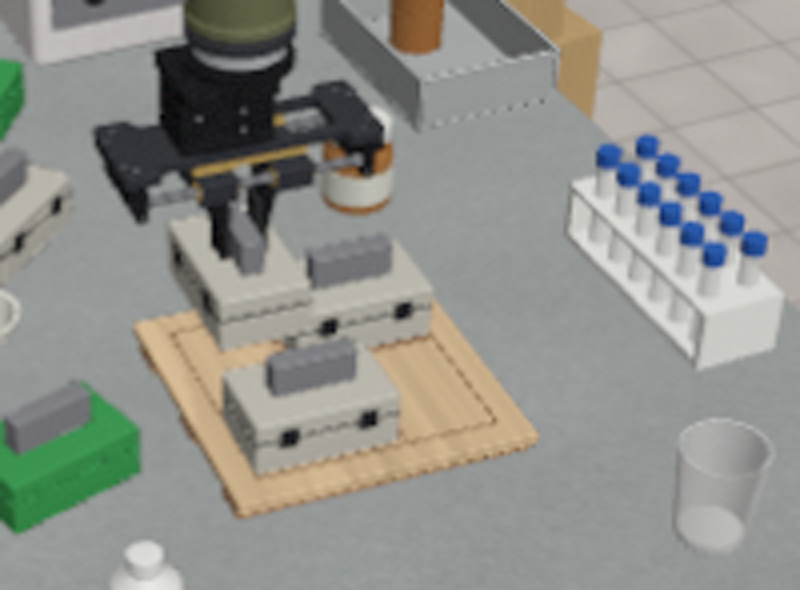

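The crop shows the held case level at (245,280), above place1. Case2 sits square at (310,400) and case0 is behind at (365,290). I'll go down slowly and watch the force.

```bash
python3 -m jog '[[[0,0,12,0,0,0,10],[0,0,26,0,0,0,10],[0,0,38,0,0,0,10],[0,0,46,0,0,0,10],[0,0,52,0,0,0,10],[0,0,54,0,0,0,10],[0,0,54,0,0,0,10]]]'; python3 plan.py 507.5 54.8 77.5 87
```

```text
time: 13.25
position: [0.5075, 0.0539, 0.0848]
tool_rot: [-2.28, -2.161, 0.0]
ft_force: [-0.5, 1.0, -2.0]
grip_width: 0.204
grip_force: 39.9
t 13.25 pos [507.5  53.9  84.8] yaw 86.9 F [-0.5  1.  -2. ] grip 17.7 39.9 q7 -0.33
shift [ 0.9 -0.   7.3] turn [-0.02 -0.01 -0.06]
```

```bash
python3 -m jog '[[[0.9,0,2.5,0,0,0,10],[0.9,0,4.5,0,0,0,10],[0.9,0,6,0,0,0,10],[0.9,0,7,0,0,0,10],[0.9,0,7.5,0,0,0,10],[0.9,0,7.5,0,0,0,10]]]'; python3 plan.py
```

```text
time: 13.85
position: [0.5076, 0.0547, 0.0775]
tool_rot: [2.28, 2.161, -0.0]
ft_force: [0.7, -0.3, -2.0]
grip_width: 0.209
grip_force: 39.9
t 13.85 pos [507.6  54.7  77.5] yaw 86.9 F [ 0.7 -0.3 -2. ] grip 18.2 39.9 q7 -0.34
```

```bash
python3 -m jog '[[[0,0,0.5,0,0,0,10],[0,0,1,0,0,0,10],[0,0,1,0,0,0,10]]]'; python3 plan.py
```

```text
time: 14.15
position: [0.5079, 0.0548, 0.0773]
tool_rot: [2.28, 2.161, 0.0]
ft_force: [-1.4, 0.3, 6.1]
grip_width: 0.204
grip_force: 39.9
t 14.15 pos [507.9  54.8  77.3] yaw 86.9 F [-1.4  0.3  6.1] grip 17.7 39.9 q7 -0.34
```

```bash
python3 -m jog '[[[0,0,0,0,0,0,50],[0,0,0,0,0,0,50],[0,0,0,0,0,0,50],[0,0,0,0,0,0,50],[0,0,-15,0,0,0,50],[0,0,-45,0,0,0,50],[0,0,-85,0,0,0,50],[0,0,-110,0,0,0,50],[30,-13,-120,0,0,5,50],[70,-31,-120,0,0,12,50]]]'; python3 plan.py 409.2 308 115 39.7
```

```text
time: 15.15
position: [0.4824, 0.1255, 0.1997]
tool_rot: [2.5, 1.897, 0.007]
ft_force: [0.6, 1.1, -0.4]
grip_width: 0.573
grip_force: 0.0
t 15.15 pos [482.4 125.5 199.7] yaw 74.4 F [ 0.6  1.1 -0.4] grip 49.8 0.0 q7 -0.60
shift [ 155.9 -120.1   84.3] turn [ 0.26 -0.17 34.69]
```

```bash
python3 -m jog '[[[36,-27,0,0,0,7,60],[72,-54,0,0,0,14,60],[105,-80,0,0,0,21,60],[130,-100,10,0,0,28,60],[146,-114,30,0,0,34.7,60],[151,-118,55,0,0,34.7,60],[151,-118,75,0,0,34.7,60],[151,-118,82,0,0,34.7,60],[151,-118,82,0,0,34.7,60],[151,-118,82,0,0,34.7,60]]]'; python3 plan.py 409.2 307 53.7 39.7; python3 look.py | grep -E "rib104|lid74|slab|lid50 .27"|grep -v -E "hsv .11[0-9]"
```

```text
time: 16.15
position: [0.4065, 0.303, 0.1157]
tool_rot: [-2.95, -1.08, -0.003]
ft_force: [0.6, 0.4, 0.4]
grip_width: 0.692
grip_force: 0.0
t 16.15 pos [406.5 303.  115.7] yaw 40.2 F [0.6 0.4 0.4] grip 60.2 0.0 q7 -1.69
shift [ 4.5 -1.3 62. ] turn [ 0.03 -0.09  0.5 ]
lid50 [279.  94.] area 187 rect [937.1 384.4 125.5  22.7  86.2] medz 0.0519 hsv [75.  5. 54.]
lid50 [271. 137.] area 162 rect [801.3 386.3 126.8  14.7 -89.6] medz 0.0521 hsv [90.  7. 54.]
rib104 [381. 212.] area 164 rect [602.7  68.4  64.   17.9  -3.2] medz 0.1042 hsv [120.   9.  81.]
rib104 [420. 247.] area 179 rect [521.2 -37.8  63.8  18.5  -2.3] medz 0.1042 hsv [120.   9.  80.]
rib104 [382. 249.] area 179 rect [507.1  58.   63.5  18.6  86.9] medz 0.1045 hsv [120.   9.  81.]
lid74 [500. 172.] area 114 rect [ 756.7 -239.4   61.6   35.5   53.8] medz 0.0765 hsv [75.   5.5 85.5]
lid74 [379. 216.] area 900 rect [602.2  68.9 110.9  70.3  -3.2] medz 0.0744 hsv [ 24.  21. 124.]
lid74 [417. 251.] area 946 rect [520.5 -37.3 111.3  71.   -2.9] medz 0.0741 hsv [ 24.  22. 124.]
lid74 [380. 252.] area 932 rect [506.7  58.3 110.1  71.3  87.1] medz 0.0744 hsv [ 24.  22. 124.]
lid74 [395. 318.] area 208 rect [340.9   7.   63.9  20.2  16. ] medz 0.0800 hsv [120.  13.  81.]
slab [400. 235.] area 3325 rect [562.1  13.5 230.1 229.5  -3.3] medz 0.0244 hsv [ 16.  95. 139.]
```

```bash
python3 -m jog '[[[3,0.8,20,0,0,0.5,60],[3,0.8,40,0,0,0.5,60],[3,0.8,53,0,0,0.5,60],[3,0.8,57,0,0,0.5,60],[3,0.8,57,0,0,0.5,60]]]'; python3 plan.py 409.9 304.8 53.7 39.7
```

```text
time: 16.7
position: [0.4085, 0.3041, 0.0576]
tool_rot: [-2.955, -1.068, 0.0]
ft_force: [-0.5, 0.1, -0.1]
grip_width: 0.687
grip_force: 0.0
t 16.70 pos [408.5 304.1  57.6] yaw 39.7 F [-0.5  0.1 -0.1] grip 59.8 0.0 q7 -1.77
shift [1.5 0.4 3.9] turn [-0.01  0.01  0.03]
```

```bash
python3 -m jog '[[[1.3,0.4,2,0,0,0,60],[1.3,0.4,3.7,0,0,0,50],[1.3,0.4,3.7,0,0,0,10],[1.3,0.4,3.7,0,0,0,10],[1.3,0.4,3.7,0,0,0,10],[1.3,0.4,3.7,0,0,0,10],[1.3,0.4,3.7,0,0,0,10],[1.3,0.4,3.7,0,0,0,10],[1.3,0.4,3.7,0,0,0,10]]]' 40; python3 plan.py 617.7 -29.9 190 86.7
```

```text
time: 17.6
position: [0.4094, 0.3049, 0.0538]
tool_rot: [-2.954, -1.068, 0.0]
ft_force: [-0.9, 0.9, -0.4]
grip_width: 0.2
grip_force: 40.0
t 17.60 pos [409.4 304.9  53.8] yaw 39.8 F [-0.9  0.9 -0.4] grip 17.4 40.0 q7 -1.78
shift [ -54.   390.6 -136.4] turn [-3.000e-02 -0.000e+00 -4.695e+01]
```

```bash
python3 -m jog '[[[0,0,-5,0,0,0,10],[0,0,-20,0,0,0,10],[0,0,-50,0,0,0,10],[0,0,-85,0,0,0,10],[0,0,-115,0,0,0,10],[-1,8,-132,0,0,0,10],[-4,28,-136,0,0,-3,10],[-8,58,-136,0,0,-7,10],[-12,90,-136,0,0,-12,10],[-17,125,-136,0,0,-17,10]]]'; python3 plan.py 617.7 -29.9 190 86.7
```

```text
time: 18.6
position: [0.4768, 0.1971, 0.191]
tool_rot: [2.76, 1.499, 0.002]
ft_force: [0.2, 0.5, -3.6]
grip_width: 0.201
grip_force: 40.0
t 18.60 pos [476.8 197.1 191. ] yaw 57.0 F [ 0.2  0.5 -3.6] grip 17.5 40.0 q7 -1.09
shift [-113.8  241.7    1.3] turn [ 8.000e-02 -1.000e-02 -2.967e+01]
```

```bash
python3 -m jog '[[[-17,35,0,0,0,-5,10],[-34,72,0,0,0,-10,10],[-51,108,0,0,0,-15,10],[-68,145,0,0,0,-20,10],[-85,180,0,0,0,-25,10],[-98,208,0,0,0,-29,10],[-107,227,0,0,0,-29.5,10],[-110,233,0,0,0,-29.5,10],[-110,233,0,0,0,-29.5,10],[-110,233,0,0,0,-29.5,10]]]'; python3 plan.py 617.7 -29.9 140 86.7
```

```text
time: 19.6
position: [0.6104, -0.0202, 0.1902]
tool_rot: [-2.291, -2.149, -0.001]
ft_force: [-0.0, 1.2, -2.2]
grip_width: 0.203
grip_force: 40.0
t 19.60 pos [610.4 -20.2 190.2] yaw 86.3 F [-0.   1.2 -2.2] grip 17.6 40.0 q7 -0.24
shift [-9.3  7.9 50.2] turn [-0.02 -0.05 -0.36]
```

```bash
python3 -m jog '[[[-5,4,8,0,0,-0.4,10],[-9,7.7,25,0,0,-0.4,10],[-9.3,7.9,42,0,0,-0.4,10],[-9.3,7.9,50,0,0,-0.4,10],[-9.3,7.9,50,0,0,-0.4,10],[-9.3,7.9,50,0,0,-0.4,10]]]'; python3 plan.py 617.7 -29.9 84 86.7
```

```text
time: 20.2
position: [0.6182, -0.0315, 0.1395]
tool_rot: [-2.285, -2.155, 0.0]
ft_force: [-0.7, -0.1, -3.1]
grip_width: 0.204
grip_force: 40.0
t 20.20 pos [618.2 -31.5 139.5] yaw 86.7 F [-0.7 -0.1 -3.1] grip 17.7 40.0 q7 -0.25
shift [ 1.5 -0.6 55.5] turn [-0.03 -0.02 -0.03]
```

```bash
python3 -m jog '[[[1,-0.3,12,0,0,0,10],[1,-0.3,26,0,0,0,10],[1,-0.3,38,0,0,0,10],[1,-0.3,46,0,0,0,10],[1,-0.3,52,0,0,0,10],[1,-0.3,55,0,0,0,10],[1,-0.3,55,0,0,0,10]]]'; python3 plan.py 617.7 -29.9 77.8 86.7
```

```text
time: 20.9
position: [0.618, -0.0309, 0.0845]
tool_rot: [-2.285, -2.155, 0.0]
ft_force: [0.6, 0.2, -4.0]
grip_width: 0.202
grip_force: 40.0
t 20.90 pos [618.  -30.9  84.5] yaw 86.6 F [ 0.6  0.2 -4. ] grip 17.5 40.0 q7 -0.28
shift [ 1.  -0.3  6.7] turn [-0.03 -0.   -0.06]
```

```bash
python3 -m jog '[[[0.7,-0.3,2.5,0,0,0,10],[0.7,-0.3,4.5,0,0,0,10],[0.7,-0.3,5.5,0,0,0,10],[0.7,-0.3,6.5,0,0,0,10],[0.7,-0.3,7.2,0,0,0,10],[0.7,-0.3,7.2,0,0,0,10]]]'
```

```text
time: 21.5
position: [0.6179, -0.0302, 0.0778]
tool_rot: [2.285, 2.155, 0.0]
ft_force: [0.1, -0.5, -1.7]
grip_width: 0.207
grip_force: 40.0
```

```bash
python3 -m jog '[[[0,0,0.5,0,0,0,10],[0,0,0.8,0,0,0,10],[0,0,0.8,0,0,0,10]]]'; python3 plan.py
```

```text
time: 21.8
position: [0.6179, -0.0302, 0.0777]
tool_rot: [2.285, 2.155, -0.0]
ft_force: [-3.6, -0.1, 5.6]
grip_width: 0.206
grip_force: 40.0
t 21.80 pos [617.9 -30.2  77.7] yaw 86.6 F [-3.6 -0.1  5.6] grip 18.0 40.0 q7 -0.28
```

```bash
python3 -m jog '[[[0,0,0,0,0,0,50],[0,0,0,0,0,0,50],[0,0,0,0,0,0,50],[0,0,0,0,0,0,50],[0,0,-15,0,0,0,50],[0,0,-45,0,0,0,50],[0,0,-85,0,0,0,50],[0,0,-120,0,0,0,50],[-30,0,-135,0,0,0,50],[-75,0,-135,0,0,0,50]]]'; python3 -m jog '[[[-40,0,0,0,0,0,50],[-80,0,0,0,0,0,50],[-120,0,0,0,0,0,50],[-150,0,0,0,0,0,50],[-160,0,0,0,0,0,50],[-160,0,0,0,0,0,50]]]'; python3 look.py | grep -E "rib104|lid74|slab"|grep -v -E "hsv .11[0-9]"; python3 - <<'E'
from h import *
cv2.imwrite("pics/top2.png",cam("top")["image"][:,:,::-1])
E
```

```text
time: 22.8
position: [0.616, -0.1012, 0.2173]
tool_rot: [2.274, 2.16, 0.01]
ft_force: [0.2, 1.0, -0.4]
grip_width: 0.573
grip_force: 0.0
time: 23.4
position: [0.6038, -0.2663, 0.2123]
tool_rot: [2.289, 2.152, 0.001]
ft_force: [0.0, 0.2, -0.3]
grip_width: 0.578
grip_force: 0.0
lid74 [496. 177.] area 182 rect [ 743.1 -228.2   70.7   59.5  -39.4] medz 0.0767 hsv [75.  5. 85.]
lid74 [404. 228.] area 2710 rect [561.1  14.7 186.3 183.9  -3.6] medz 0.0743 hsv [ 24.  22. 115.]
lid74 [380. 252.] area 939 rect [506.5  58.2 109.9  71.6  87.1] medz 0.0744 hsv [ 24.  22. 116.]
slab [392. 247.] area 1919 rect [562.1  13.5 230.2 229.4  -3.2] medz 0.0244 hsv [ 16.  96. 130.]
```

View pics/top2.png

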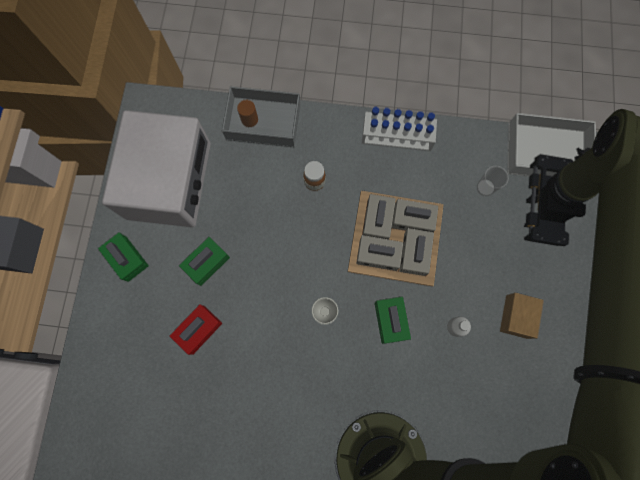

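The top view shows the full pinwheel on the slab at (396,238), with the ribs at (380,212), (418,212), (382,250) and (420,247). The rest of the scene is undisturbed. I'll check the rib centres, then hand in.

```bash
python3 look.py | grep rib104 | grep -E "\[(3[678]|4[012]).\. 2"; python3 plan.py
```

```text
rib104 [381. 212.] area 166 rect [602.8  68.5  64.9  18.   -3.9] medz 0.1042 hsv [113.  10.  75.]
rib104 [418. 211.] area 169 rect [616.6 -25.3  64.1  19.8  87.5] medz 0.1044 hsv [110.  10.  75.]
rib104 [420. 248.] area 172 rect [521.4 -37.8  63.4  18.1  -2.7] medz 0.1039 hsv [114.  10.  75.]
rib104 [382. 248.] area 177 rect [507.3  57.8  63.1  18.2  86.9] medz 0.1046 hsv [120.  10.  75.]
t 23.55 pos [ 604.9 -261.7  212.4] yaw 86.8 F [0.3 1.  0.4] grip 49.9 0.0 q7 0.15
```

All four are within about 4 mm of their places.

```bash
python3 -c "
from bench import ctrl
print(ctrl.close_job())"
```

```text
the job is handed in; nothing more can be done
None
```

The pinwheel layer is complete and handed in at about 24 s: by the last camera measurement all four cases are within about 4 mm and 1° of their places, case0 did not move measurably, and the carton, glassware and bottles look undisturbed; the hand-in gave no verdict.

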